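Find the release button of the lid dispenser by feel and press it

TASK

One of the three round recessed faces in the flat top of the pale blue lid dispenser is its release button; the other two are fixed blanking plugs of the same plastic and look just like it. Feel lightly across them with the fingertips for the one that gives, press it in until the lid tray springs fully out at the front, and take the hand away so that the button comes back up. Pick up nothing: the three lids stay lying in the tray, and the two jars, the ice tray and the saucer stay where they stand.

Things in the scene. Friction and masses are not known exactly. Their poses are not given: they have to be found in the camera images.
- dispenser: pale blue plastic jar lid dispenser, a flat-topped box fixed to the sill: 115 mm deep (its x), 254 wide (y), 92 high. Origin: centre of its underside, on the sill (z = 0). Its front, where the tray comes out, faces its own -x, roughly to the robot (yaw up to 0.35 rad either way). The level top panel, 92 above the sill, is its highest part and has three round recesses in a row along y
- recess_left (a point): centre of the left recess (dispenser x = 0, y = +80 mm), level with the panel top, 92 mm up. Each recess is a 50 mm round hole filled by a flat 48 mm face lying 2 mm below the panel; fingertips must fit inside the rim to press it. One face, in a recess that changes from run to run and cannot be told by eye, is the release button; two are rigid plugs
- recess_middle (a point): the same for the middle recess (y = 0)
- recess_right (a point): the same for the right recess (y = -80 mm)
- button (a joint): travel of the release button, in m: 0 at rest (face 2 mm below the panel), growing as it is pressed straight down, stop at 0.007. Spring: about 1.5 N to start, 3.5 N at 0.004, 5 N at 0.007; it comes back up when let go. The catch of the tray lets go at about 0.004
- tray (a joint): travel of the lid tray, in m: 0 shut and latched, 0.080 fully out at its stop; it slides to the dispenser's -x. Once the catch lets go a damped spring drives it fully out in about one second; it stays out by itself
- bay_left (a point): on the tray's floor (7 mm above the sill), centre of the bay at the dispenser's y = +80; moves with the tray. The tray's front wall is 26 mm high with a small finger lip; fully out, it reaches 143 mm in front of the dispenser's centre
- bay_middle (a point): the same for the bay at y = 0
- bay_right (a point): the same for the bay at y = -80
- lid_left: loose metal jar lid, 70 in diameter, 11 high, 16 g, lying in the left bay of the tray (hidden inside until the tray is out). Origin: centre of its underside
- lid_middle: the same in the middle bay
- lid_right: the same in the right bay
- jar_left: empty open glass jar, 72 in diameter, 112 high, standing loose beyond the dispenser's +y end, about 35 to 65 from it. Origin: centre of its underside, on the sill
- jar_right: the same beyond the -y end
- ice_tray: loose purple ice cube tray, 95 by 200, 28 high, lying behind the dispenser (its +x side). Origin: centre of its underside
- saucer: loose white saucer, 120 in diameter, 18 high, on the sill to the left and nearer the robot than the dispenser. Origin: centre of its underside

How it is judged:
On the way, in this order (a step that is already met when the one before it is completed fails the run):
1. the release button is pressed in far enough to free the catch (3.5 mm) (value of joint button above 0.0035 m).
2. the tray springs out (past 70 mm) (value of joint tray above 0.07 m), for 0.1 s.
At the end, for the whole second after the job is handed in: The tray is out by at least 74 of its 80 mm, the button is back up to within 2 mm, each lid lies in its own bay of the tray (within 12 mm of its place), and the jars, ice tray and saucer are within 20 mm of where they stood (value of joint tray above 0.074 m and value of joint button below 0.002 m and distance between lid_left and bay_left below 0.012 m and distance between lid_middle and bay_middle below 0.012 m and distance between lid_right and bay_right below 0.012 m and distance of each of jar_left, jar_right, ice_tray, saucer from where it was at the start of the episode below 0.02 m); the robot touches nothing.
It fails at once if something is pushed with more than 45 N (contact force between the fingers and anything else above 45 N).
It fails at once if a lid is lifted out of the tray (height (world z) of any of lid_left, lid_middle, lid_right above 0.03 m).
It fails at once if a jar, the ice tray or the saucer is lifted, tipped over or pushed away (distance of any of jar_left, jar_right, ice_tray, saucer from where it was at the start of the episode above 0.03 m or angle between any of jar_left, jar_right's own z axis and vertical above 0.5 rad).
It also fails if it takes over 51 s, if anything falls off the work surface, if the arm or the gripper's body presses on something with over 40 N, if the wrist force passes 120 N, or if a joint passes its speed limit or range.

ROBOT

A 7-joint arm with a two-finger parallel gripper is mounted at the origin on the work surface. World frame = base frame: x ahead of the robot, y to its left, z up, the work surface at z = 0. Lengths are in m, angles in rad, forces in N, time in s.
With the tool pointing down it reaches from about 0.425 to 0.925 m from the base axis. Payload 6.8 kg.
Tool frame: the origin (TCP) lies midway between the tips of the shut fingers; the grasp point (between the pads) lies 19 mm behind it; z points along the fingers, y is the direction in which the jaws open and shut (so a half turn about z gives the same grasp; the last joint's range is limited). The gripper opens to 88 mm and grips with 3 to 60 N. Pads are 20 mm wide; open, the fingers measure 115 mm over their backs; the gripper's body (75 mm by 178 mm) begins 61 mm behind the grasp point.
Start: joints at [-0.108, 0.477, 0.022, 1.555, -0.011, 1.109, -0.083], TCP at [0.675, 0, 0.223] pointing down, gripper open.
Joint ranges: [-2.96, 2.96], [-0.34, 2.1], [-1.41, 1.46], [0.24, 2.44], [-1.37, 4.51], [0.17, 1.92], [-2.96, 2.96]. Speed limits (rad/s): [2.39, 2.39, 3.14, 3.14, 3.14, 3.14, 3.14].

INTERFACE

Orientations are given as a unit quaternion [w, x, y, z].
In Python, from station import bot, get_image, camera_model, job_done, nets gives the robot as it stands.
- The arm moves only by the tool drive_tool, never from a script. Its argument "series" is a list of rows, each a list of 7 numbers: the opening, from 0 (shut) to 1 (fully open), then the shift along the tool's x, y, z in m, then the turn, a rotation vector about the tool's x, y, z in rad. In form: [[gripper, x, y, z, ax, ay, az], ...]. A call has 1 to 5 rows; each row is the pose to reach, as a shift and turn from the pose measured when the call began, along the tool's axes at that moment; what a row does not reach only later rows make up. A row lasts 1/12 s, in which the tool goes at most 41.7 mm and 7.16 degrees, less where a joint would pass 70% of its speed; a pose out of reach is approached as far as the arm can. A call with a gripper value outside its range is refused whole. The fingers move at their own pace and stop on an object; the grip force is fixed at half the most. Time passes only in rows, so rows that repeat a pose let the fingers close. It gives the time, the measured TCP pose, the force and the opening at its end, in the units of the state.
- bot.observe(): the state, without advancing time (a new reading comes with each control period).
- get_image(name): name is "scene" or "side" or "wrist"; returns the picture (400x640x3 uint8, red, green, blue); there is no depth.
- camera_model(name): a dict with "vfov" (degrees; the focal length in pixels is half the picture's height over the tangent of half this angle, whatever the lens; pixels are square), "cx", "cy" (the principal point, pixels), "R" (3x3) and "t" (3): a world point X has camera coordinates R X + t. Camera axes: x right, y down, z forward; pixel columns grow to the right and rows downward; lengths in m; the calibration is good to about 2 mm. A picture is of the moment at which its call begins: read the wrist's pose just before it. camera_model takes no time and is no camera call; for the wrist camera it gives the pose at the moment of the call.
- job_done(): hands the job in, once; it reports no verdict.
Trained networks look in the newest picture that a camera, given by its name, has taken for a name from the list of things; names that differ only in an ending like _2 or _b are one class to them, and where a whole thing is asked for, a point or a joint stands for the part that bears it (a point fixed in the world has none). Each returns a list of dicts, best first, with "confidence" (0 to 1); they miss things now and then, are a little off and sometimes report something else, mostly with a low value. They report only what shows in the picture. A call takes as long as a camera call.
- nets.spot_in(camera, query): "point" ([x, y, z] in m, in world coordinates, good to about 4 mm: the middle of the surface that is visible of it).
- nets.trace(camera, query): "mask" (400x640 bool, what is visible of it).
The state is a dict: "t": time; "q": joint angles; "qvel": joint speeds; "joint_efforts": joint torques, N m; "tool_pos": TCP position; "orientation": TCP orientation; "wrist_force": force on the tool from outside, world axes, zero at the start; "wrist_torque": the same for the moment, N m; "finger_gap": finger opening in m.
Only numpy, scipy, OpenCV 4.12 (cv2) and the standard library are available. Lean on these libraries where they do the work, as an engineer would, in place of code of your own. Each camera call takes 0.05 s, during which the arm holds its last target.

## Working session

There is one attempt and no reset: what is moved stays moved. The work goes in short steps, Python scripts to look and compute and a tool call to move; the robot and the scene stay as the last step left them, time stands still between calls to the robot, and variables do not carry over. Pictures are saved under pics/ and viewed, and the job is handed in when it is done.

Besides the shell and the picture viewer there is one more tool, called as a command line: name --pt "numbers of a row" for each row, then --argument value for the rest. drive_tool: Moves the arm, as the interface text tells. Its arguments: {"type":"object","properties":{"series":{"type":"array","items":{"type":"array","items":{"type":"number"}}}},"required":["series"]}

```bash
mkdir -p pics; python3 - <<'E'
from station import bot,get_image,camera_model,nets
import cv2,numpy as np
s=bot.observe();print(s['t'],s['tool_pos'],s['orientation'],s['wrist_force'],s['finger_gap'])
for c in ['scene','side','wrist']:
    cv2.imwrite(f'pics/{c}0.png',get_image(c)[:,:,::-1])
for q in ['recess_left','recess_middle','recess_right','dispenser','jar_left','saucer']:
    for c in ['scene','wrist']:
        try:print(q,c,[(np.round(d['point'],3),round(d['confidence'],2)) for d in nets.spot_in(c,q)][:4])
        except Exception as e:print(q,c,e)
print(bot.observe()['t'])
E
```

```text
0.0 [ 6.74412646e-01 -2.09004282e-05  2.21707201e-01] [-5.73498897e-04  7.07098731e-01  7.07114272e-01 -6.79473042e-04] [-0.27607172 -0.3452037  -0.05719065] 0.08810040460335083
recess_left scene [(array([ 0.646, -0.007,  0.095]), 0.94)]
recess_left wrist [(array([0.626, 0.033, 0.095]), 0.59)]
recess_middle scene [(array([ 0.645, -0.006,  0.092]), 0.57)]
recess_middle wrist [(array([0.628, 0.029, 0.092]), 0.63)]
recess_right scene [(array([ 0.645, -0.003,  0.092]), 0.7)]
recess_right wrist [(array([0.623, 0.029, 0.093]), 0.84)]
dispenser scene [(array([ 0.645, -0.004,  0.091]), 0.71), (array([ 0.644, -0.022,  0.012]), 0.45)]
dispenser wrist [(array([0.627, 0.03 , 0.098]), 0.75)]
jar_left scene [(array([0.731, 0.19 , 0.074]), 0.61), (array([0.57 , 0.24 , 0.012]), 0.36)]
jar_left wrist [(array([0.705, 0.158, 0.046]), 0.8)]
saucer scene [(array([0.568, 0.24 , 0.01 ]), 0.81)]
saucer wrist []
0.75
```

View pics/scene0.png

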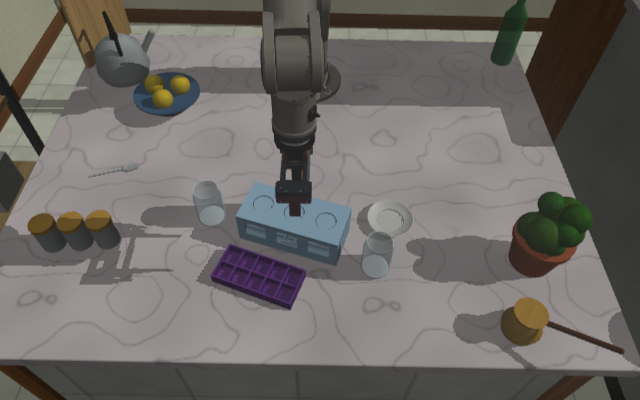

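View pics/wrist0.png

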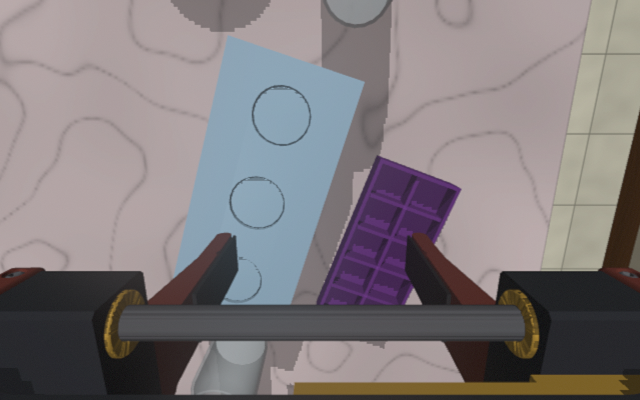

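View pics/side0.png

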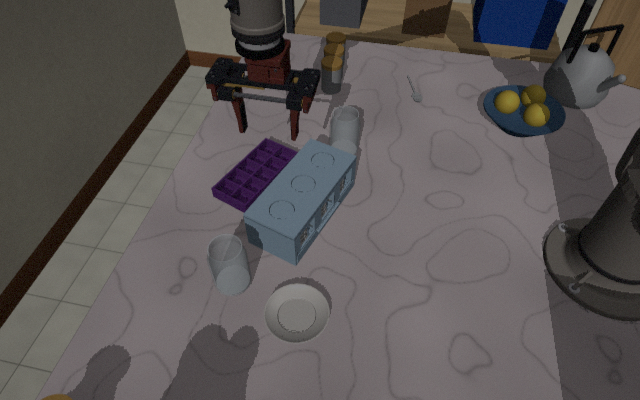

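The wrist picture shows the three recesses at about (281,115), (257,203) and (240,280). I'll triangulate them on the panel plane, using the side and scene views as well.

```bash
cat > h.py <<'E'
from station import bot,get_image,camera_model,nets
import numpy as np
def ray(c,px,z):
    m=camera_model(c);f=200/np.tan(np.radians(m['vfov'])/2)
    R=np.array(m['R']);t=np.array(m['t']);o=-R.T@t
    d=R.T@np.array([(px[0]-m['cx'])/f,(px[1]-m['cy'])/f,1]);return o+d*(z-o[2])/d[2]
E
python3 - <<'E'
from h import *
for c,ps in dict(wrist=[(281,115),(257,203),(240,280)],side=[(282,210),(303,183),(322,159)],scene=[(327,221),(293,212),(263,204)]).items():
    P=[ray(c,p,.091) for p in ps];print(c,np.round(P,4).tolist(),[np.linalg.norm(P[i]-P[i+1]).round(4) for i in (0,1)])
P=[ray('wrist',p,.092) for p in [(228,37),(364,82)]];print(P,np.linalg.norm(P[0]-P[1]))
E
```

```text
wrist [[0.6408, 0.0669, 0.091], [0.6167, -0.0102, 0.091], [0.5965, -0.0873, 0.091]] [np.float64(0.0807), np.float64(0.0797)]
side [[0.6383, 0.0696, 0.091], [0.6154, -0.0086, 0.091], [0.5923, -0.0858, 0.091]] [np.float64(0.0815), np.float64(0.0806)]
scene [[0.6415, 0.0704, 0.091], [0.617, -0.0109, 0.091], [0.5946, -0.0845, 0.091]] [np.float64(0.085), np.float64(0.0769)]
[array([0.60068075, 0.12681539, 0.092     ]), array([0.70973274, 0.09315942, 0.092     ])] 0.11412738417556452
```

drive_tool --pt "0 -0.005 -0.03 0.02 0 0 0" --pt "0 -0.01 -0.058 0.05 0 0 0" --pt "0 -0.01 -0.058 0.08 0 0 0" --pt "0 -0.01 -0.058 0.105 0 0 0" --pt "0 -0.01 -0.058 0.11 0 0 0"

```text
t: 1.17
tool_pos: [0.6139, -0.0102, 0.1088]
orientation: [-0.002, 0.707, 0.707, -0.002]
wrist_force: [0.3, -0.3, 0.4]
finger_gap: 0.0578
```

drive_tool --pt "0 0 0 0 0 0 0" --pt "0 0 0 0 0 0 0" --pt "0 0 0 0 0 0 0"

```text
t: 1.42
tool_pos: [0.6151, -0.0101, 0.1102]
orientation: [-0.001, 0.707, 0.707, -0.002]
wrist_force: [0.7, 0.0, -0.3]
finger_gap: 0.038
```

drive_tool --pt "0 0 0.001 0.003 0 0 0" --pt "0 0 0.001 0.006 0 0 0" --pt "0 0 0.001 0.006 0 0 0" --pt "0 0 0.001 0.006 0 0 0" --pt "0 0 0.001 0.006 0 0 0"

```text
t: 1.83
tool_pos: [0.6162, -0.0101, 0.1044]
orientation: [-0.001, 0.707, 0.707, -0.002]
wrist_force: [0.4, 0.4, 0.4]
finger_gap: 0.0047
```

drive_tool --pt "0 0 0 0.004 0 0 0" --pt "0 0 0 0.006 0 0 0" --pt "0 0 0 0.008 0 0 0" --pt "0 0 0 0.008 0 0 0"

```text
t: 2.17
tool_pos: [0.6157, -0.0101, 0.0957]
orientation: [-0.002, 0.707, 0.707, -0.002]
wrist_force: [-0.3, 0.4, -0.0]
finger_gap: 0.0008
```

```bash
python3 - <<'E'
from h import *
import cv2
s=bot.observe();print(s['t'],s['tool_pos'],s['wrist_force'],s['finger_gap'])
a=get_image('side')[100:270,180:400,::-1];cv2.imwrite('pics/s1.png',cv2.resize(a,None,fx=3.5,fy=3.5))
E
```

```text
2.1667 [ 0.61570859 -0.01007979  0.09574267] [-0.32318235  0.43450322 -0.04053737] 0.0007923651405887598
```

View pics/s1.png

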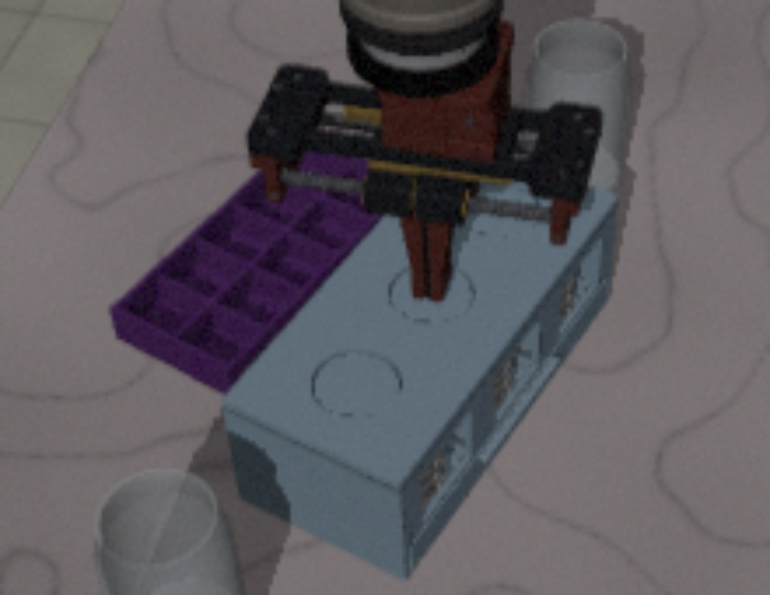

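The side view shows the shut fingertips over the middle recess, at about (430,298) in the crop and inside its rim. Now I'll feel lightly downward.

drive_tool --pt "0 0 0 0.003 0 0 0" --pt "0 0 0 0.005 0 0 0" --pt "0 0 0 0.006 0 0 0" --pt "0 0 0 0.006 0 0 0"

```text
t: 2.55
tool_pos: [0.6158, -0.0101, 0.09]
orientation: [-0.002, 0.707, 0.707, -0.002]
wrist_force: [-1.5, -0.4, 1.3]
finger_gap: 0.0003
```

drive_tool --pt "0 0 0 0.001 0 0 0" --pt "0 0 0 0.001 0 0 0"

```text
t: 2.72
tool_pos: [0.6158, -0.0101, 0.0891]
orientation: [-0.002, 0.707, 0.707, -0.002]
wrist_force: [-1.5, -0.1, 2.7]
finger_gap: 0.0003
```

drive_tool --pt "0 0 0 0.001 0 0 0" --pt "0 0 0 0.001 0 0 0" --pt "0 0 0 0.001 0 0 0"

```text
t: 2.97
tool_pos: [0.6158, -0.0101, 0.0882]
orientation: [-0.002, 0.707, 0.707, -0.002]
wrist_force: [-0.4, -0.4, 3.7]
finger_gap: 0.0002
```

drive_tool --pt "0 0 0 0.001 0 0 0" --pt "0 0 0 0.0015 0 0 0" --pt "0 0 0 0.0015 0 0 0"

```text
t: 3.22
tool_pos: [0.6158, -0.0101, 0.0867]
orientation: [-0.002, 0.707, 0.707, -0.002]
wrist_force: [-1.8, 0.4, 4.6]
finger_gap: 0.0007
```

drive_tool --pt "0 0 0 0.001 0 0 0" --pt "0 0 0 0.0015 0 0 0" --pt "0 0 0 0.0015 0 0 0"

```text
t: 3.47
tool_pos: [0.616, -0.0101, 0.0851]
orientation: [-0.001, 0.707, 0.707, -0.002]
wrist_force: [-1.9, -0.8, 2.1]
finger_gap: 0.0006
```

```bash
python3 - <<'E'
from h import *
import cv2
s=bot.observe();print(s['t'],s['tool_pos'],s['wrist_force'],s['finger_gap'])
a=get_image('side')[100:270,180:400,::-1];cv2.imwrite('pics/s2.png',cv2.resize(a,None,fx=3.5,fy=3.5))
E
```

```text
3.4667 [ 0.61603823 -0.01006929  0.08510604] [-1.87179043 -0.7967211   2.10356402] 0.0005520897073892085
```

View pics/s2.png

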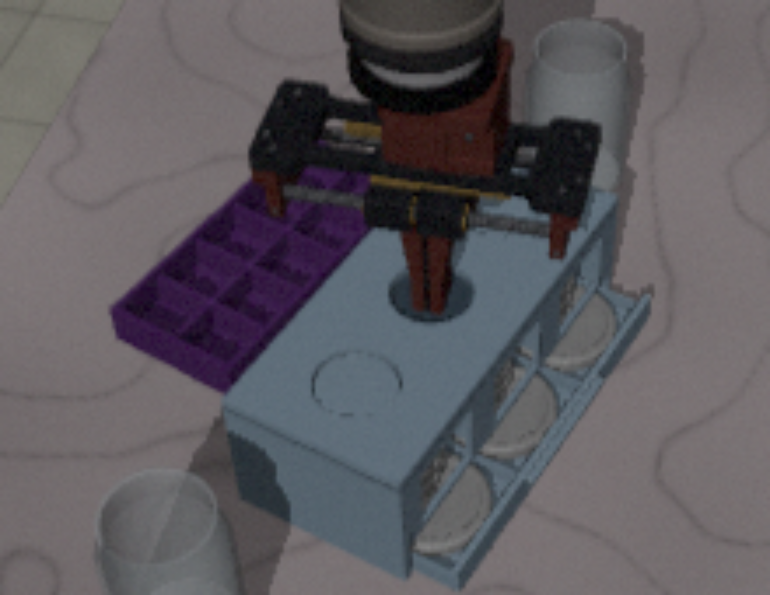

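The middle face is the button: it's visibly sunk and the tray is sliding out. I'll let the tray finish its travel and then lift away.

drive_tool --pt "0 0 0 0 0 0 0" --pt "0 0 0 0 0 0 0" --pt "0 0 0 0 0 0 0" --pt "0 0 0 0 0 0 0" --pt "0 0 0 0 0 0 0"

```text
t: 3.93
tool_pos: [0.6164, -0.01, 0.0853]
orientation: [-0.001, 0.707, 0.707, -0.001]
wrist_force: [0.2, 0.2, 3.1]
finger_gap: 0.0007
```

drive_tool --pt "0 0 0 0 0 0 0" --pt "0 0 0 0 0 0 0" --pt "0 0 0 0 0 0 0" --pt "0 0 0 0 0 0 0" --pt "0 0 0 0 0 0 0"

```text
t: 4.35
tool_pos: [0.6164, -0.0101, 0.0853]
orientation: [-0.001, 0.707, 0.707, -0.001]
wrist_force: [0.0, -1.2, 3.0]
finger_gap: 0.0008
```

drive_tool --pt "0 0 0 -0.006 0 0 0" --pt "0 0 0 -0.02 0 0 0" --pt "0 0 0 -0.045 0 0 0" --pt "0 0 0 -0.08 0 0 0" --pt "0 0 0 -0.11 0 0 0"

```text
t: 4.77
tool_pos: [0.6159, -0.0101, 0.1963]
orientation: [-0.002, 0.707, 0.707, -0.002]
wrist_force: [0.7, 0.5, -0.0]
finger_gap: 0.0004
```

drive_tool --pt "0 0 0 0 0 0 0" --pt "0 0 0 0 0 0 0" --pt "0 0 0 0 0 0 0" --pt "0 0 0 0 0 0 0" --pt "0 0 0 0 0 0 0"

```text
t: 5.18
tool_pos: [0.6148, -0.0101, 0.1946]
orientation: [-0.003, 0.707, 0.707, -0.003]
wrist_force: [-0.4, -0.5, 0.5]
finger_gap: 0.0004
```

```bash
python3 - <<'E'
from h import *
import cv2
a=get_image('side');cv2.imwrite('pics/s3.png',cv2.resize(a[100:270,180:400,::-1],None,fx=3.5,fy=3.5))
cv2.imwrite('pics/w3.png',get_image('wrist')[:,:,::-1])
for q in ['lid_left','jar_left','saucer','ice_tray']:
    print(q,[(np.round(d['point'],3),round(d['confidence'],2)) for d in nets.spot_in('side',q)])
s=bot.observe();print(s['t'],s['tool_pos'],s['wrist_force'])
E
```

```text
lid_left [(array([0.547, 0.099, 0.018]), 0.72)]
jar_left [(array([0.706, 0.202, 0.072]), 0.89)]
saucer [(array([0.577, 0.237, 0.009]), 0.94)]
ice_tray [(array([ 0.753, -0.081,  0.016]), 0.95)]
5.4833 [ 0.61577611 -0.01011276  0.19595786] [-0.41246323 -0.23983348  0.80290268]
```

View pics/s3.png

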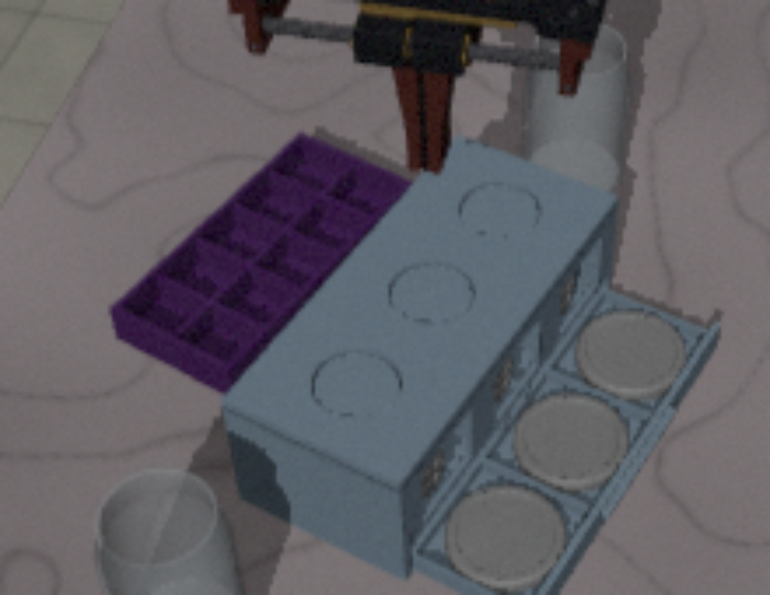

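View pics/w3.png

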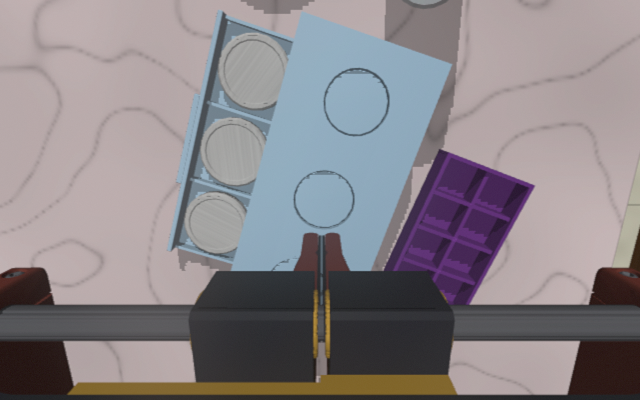

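The tray is out with the three lids in their bays, and the middle face is flush with the other two again. I'll check how far out the tray is from its front-wall pixels before handing in.

```bash
python3 - <<'E'
from h import *
u=np.array([.0455,.155]);u/=np.linalg.norm(u);xd=np.array([u[1],-u[0]]);c=np.array([.6165,-.01])
for cam,p,z in [('side',(180+718/3.5,100+322/3.5),.026),('wrist',(220,14),.026),('wrist',(171,247),.026),('wrist',(253,71),.018),('wrist',(233,152),.018),('wrist',(217,223),.018),('side',(180+505/3.5,100+535/3.5),.018),('side',(180+571/3.5,100+440/3.5),.018),('side',(180+630/3.5,100+352/3.5),.018)]:
    d=ray(cam,p,z)[:2]-c;print(cam,p,'x',round(d@xd,4),'y',round(d@u,4))
from station import bot
for _ in range(3): pass
E
```

```text
side (385.1428571428571, 192.0) x -0.1407 y -0.1148
wrist (220, 14) x -0.1313 y 0.1207
wrist (171, 247) x -0.1354 y -0.1127
wrist (253, 71) x -0.0939 y 0.0831
wrist (233, 152) x -0.0956 y 0.003
wrist (217, 223) x -0.0957 y -0.0757
side (324.2857142857143, 252.85714285714286) x -0.097 y 0.0864
side (343.1428571428571, 225.71428571428572) x -0.0993 y 0.0075
side (360.0, 200.57142857142856) x -0.1005 y -0.0723
```

```bash
python3 - <<'E'
from h import *
import cv2
a=get_image('side')[150:290,280:400]
for _ in range(10): b=get_image('side')
d=cv2.absdiff(a,b[150:290,280:400]);print(d.max(),d.mean())
old=cv2.imread('pics/side0.png')[:,:,::-1]
d=cv2.absdiff(old,b).max(2)
for n,(x0,y0,x1,y1) in dict(jarL=(205,232,252,295),saucer=(262,280,332,345),ice=(212,160,250,208)).items(): print(n,d[y0:y1,x0:x1].max())
print(bot.observe()['t'])
E
```

```text
19 1.832361111111111
jarL 14
saucer 9
ice 23
6.0333
```

```bash
python3 -c "
from station import job_done
print(job_done())"
```

```text
the job is handed in; nothing more can be done
None
```

The release button was the middle recess. I pressed it with the shut fingertips, the tray sprang out, and I lifted the hand clear and handed the job in at about 6 s. No verdict was reported.

- **Press:** I felt the middle recess first and it gave, so I never touched the other two. The face sank about 5 mm under at most about 5 N.
- **Button:** after I lifted away, the side picture shows the middle face level with the other two again. The hand is about 10 cm above the panel with no contact force beyond noise.
- **Tray:** it had stopped moving, with only image noise between pictures 0.5 s apart. Measured from the dispenser's centre, the front wall is about 141 mm out in the side view. The wrist view reads 131–135 mm, against the nominal 143 mm, which probably includes the finger lip. I took the tray as fully out because it had stopped and the lids are about where they should be, but the two views don't agree exactly.
- **Lids:** all three lie in their bays at y of about +83 to +86, +3 to +8 and -76 to -72 mm, evenly spaced. That's within the 12 mm limit sideways; I had no reference for their place along x.
- **Other items:** the left jar, ice tray and saucer show no change from the first picture. I didn't check the right jar that way, but the hand never went near it.

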